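Seat the roller pump's rotor on its splined drive

TASK

Get the roller pump ready: first turn its speed dial until the pointer stands at the long zero mark, then take the rotor by its grip bar, turn it until its four-ribbed stem meshes with the cross-shaped socket in the middle of the raceway, and slide it fully home. The socket is sprung and pushes the rotor up again, so finish while still holding the rotor and pressing it fully home, with the dial left at zero. Leave the steel bowl, the vial and the tape roll beside the pump where they are.

Things in the scene. Friction and masses are not known exactly. Their poses are not given: they have to be found in the camera images.
- pump: Cream roller pump fixed to the table: box 190 mm (x) by 310 mm (y), deck 60 mm above the table; origin under the box's centre. On the deck: drive socket at y +60 mm inside a horseshoe raceway wall (radius 68 to 77 mm, top 92 mm above the table, open to -x); speed dial at y -85 mm. The long thick white zero mark runs from the dial's axis to the pump's +x; other marks are short and thin.
- dial (a joint): Angle of the speed dial's pointer from the zero mark (rad): 0 = at the long mark, positive = clockwise from above. Starts 0.5 to 1.35 clockwise of zero; stops at +-2.3, friction about 0.06 N m, stays where it is left.
- dial_grip (a point): On the dial's axis at gripping height, 94 mm above the table; x along the pointer, z up, turns with the dial. Black disc of radius 26 mm (top 72 mm above the table); on it a grip bar 14 mm thick (y), 72 to 102 mm above the table, x -23 to +17 mm, then a pointer nose 8 mm thick to x +27 mm. A white line on top marks the pointer end.
- drive_mouth (a point): Centre of the socket's mouth, 86 mm above the table; z up, x and y along the slots of its cross. The drive is a square steel column 36 mm wide, 26 mm tall, at a random angle, stiff to turn (1 N m). Slots 10.5 mm wide, 28.5 mm end to end, 26 mm deep: the stem fits in any of four quarter turns with about 1.25 mm clearance all round.
- plunger (a joint): How far the round brass spring plunger (9.6 mm wide) in the socket's middle is pushed down (m). At 0 its top is 12 mm below the mouth; it pushes up with 5 N at 0 and 1 N more per mm; about 0.008 with the rotor fully home (13 N). The rotor's weight alone does not push it down.
- rotor: Loose pump rotor, 0.19 to 0.33 kg, standing on its rollers left or right of the pump at any yaw; origin on its axis level with the rollers' feet, z up. Aluminium arms 22 to 34 mm above the origin; white rollers of radius 12 mm at x +-42, steel pins of radius 6 mm at y +-42 mm, reaching down to 0. Grey grip bar on top: 50 mm long (x), 18 mm thick (y), 34 to 74 mm above the origin.
- rotor_seat (a point): Centre of the rotor hub's underside, 22 mm above the rotor's origin, same axes; fully home it lies on point drive_mouth. From it the steel stem hangs 20 mm down: a cross with ribs along x and y, 26 mm end to end and 8 mm thick, its lowest 6 mm stepped down to 22 and 5 mm as a lead-in.
- bowl: Bystander: steel bowl, rim radius 50 mm, 45 mm high, origin under its centre.
- vial: Bystander: small glass vial, 22 mm wide, 45 mm high, origin under its centre.
- tape: Bystander: roll of paper tape lying flat, 70 mm wide, 24 mm high, origin under its centre.

How it is judged:
By the outcome, as a careful person would: the job done as asked, in the order asked, and still so for the second after the job is handed in, while the arm keeps its last pose, push and grip.
It also fails if it takes over 58 s, if anything falls off the work surface, if the arm or the gripper's body presses on something with over 40 N, if the wrist force passes 120 N, or if a joint passes its speed limit or range.

ROBOT

A 6-joint arm with a two-finger parallel gripper is mounted at the origin on the work surface. World frame = base frame: x ahead of the robot, y to its left, z up, the work surface at z = 0. Lengths are in m, angles in rad, forces in N, time in s.
With the tool pointing down it reaches from about 0.275 to 0.725 m from the base axis. Payload 5.6 kg.
Tool frame: the origin (TCP) lies midway between the tips of the shut fingers; the grasp point (between the pads) lies arm.hold_point_z behind it (arm.hold_point_z is the distance from the TCP to the grasp point, in m); z points along the fingers, y is the direction in which the jaws open and shut (so a half turn about z gives the same grasp; the last joint's range is limited). The gripper opens to 85 mm and grips with 20 to 120 N. Pads are 22 mm wide; open, the fingers measure 114 mm over their backs; the gripper's body (76 mm by 85 mm) begins 54 mm behind the grasp point. The pads swing forward as they close: fully open they stand 13 mm farther back than shut.
Start: joints at [-0.898, 0.255, 0.108, 0, -1.424, -0.285], TCP at [0.208, -0.509, 0.231] pointing down, gripper open.
Joint ranges: [-2.95, 2.95], [-1.21, 1.97], [-1.09, 1.5], [-2.87, 1.71], [-2.94, -0.07], [-3.05, 3.05]. Speed limits (rad/s): [2.57, 2.57, 3.14, 3.14, 3.14, 3.14].

INTERFACE

Orientations are given as a unit quaternion [w, x, y, z].
In Python, from station import arm gives the robot as it stands. The module is installed in compiled form; this text tells all that it offers.
- The arm moves only by the shell command python3 -m jog 'ROWS' [FORCE]. ROWS is JSON, a list of rows, each a list of 3 entries, a list of its own where there are three numbers: the shift along the tool's x, y, z in mm, then the turn, a rotation vector about the tool's x, y, z in degrees, then the opening in per cent of the stroke, from 0 (shut) to 100 (fully open). In form: [[[x, y, z], [rx, ry, rz], jaw], ...]. A call has 1 to 20 rows; each row is the pose to reach, as a shift and turn from the pose commanded when the call began, along the tool's axes at that moment; what a row does not reach only later rows make up. A row lasts 1/12 s, in which the tool goes at most 41.7 mm and 7.16 degrees, less where a joint would pass 70% of its speed; a pose out of reach is approached as far as the arm can. A call with a gripper value outside its range is refused whole. The fingers move at their own pace and stop on an object; FORCE is the grip in N (left out, the last holds). Time passes only in rows, so rows that repeat a pose let the fingers close. It gives the time, the measured TCP pose, the force and the opening at its end, in the units of the state.
- arm.get_obs(): the state, without advancing time (a new reading comes with each control period).
- arm.grab_frame(name): name is "scene" or "side" or "wrist"; returns a dict with "color" (480x640x3 uint8, red, green, blue), "depth" (480x640 float32, m along the optical axis (not along the pixel's ray), 0 where there is no reading), "intrinsics" (3x3 intrinsics, pixels), "view" (4x4, takes a point from world to camera coordinates); the wrist camera has in their place "mount" (4x4, takes a point from camera to tool coordinates, whose origin is the TCP and whose axes are the flange's). Camera axes: x right, y down, z forward; pixel columns grow to the right and rows downward; lengths in m; the calibration is good to about 2 mm. A picture is of the moment at which its call begins: read the wrist's pose just before it.
- arm.job_done(): hands the job in, once; it reports no verdict.
Trained networks look in a picture, given as the dict that the camera call returned (one of the last four; its "shot" number tells which), for a name from the list of things; names that differ only in an ending like _2 or _b are one class to them, and where a whole thing is asked for, a point or a joint stands for the part that bears it (a point fixed in the world has none). Each returns a list of dicts, best first, with "conf" (0 to 1); they miss things now and then, are a little off and sometimes report something else, mostly with a low value. They report only what shows in the picture. A call takes as long as a camera call.
- arm.masks_of(picture, thing): "pixels" (480x640 bool, what is visible of it) and "rect" ([left, top, right, bottom] in pixels, round what is visible of it).
- arm.place_of(picture, thing): "position" ([column, row] in pixels: a listed point, or the origin of a listed thing).
The state is a dict: "clock": time; "joint_positions": joint angles; "qvel": joint speeds; "joint_efforts": joint torques, N m; "tcp_pos": TCP position; "orientation": TCP orientation; "contact_force": force on the tool from outside, world axes, zero at the start; "wrist_torque": the same for the moment, N m; "width": opening from 0.0 (shut) to 1.0 (fully open).
Only numpy, scipy, OpenCV 4.12 (cv2) and the standard library are available. Lean on these libraries where they do the work, as an engineer would, in place of code of your own. Each camera call takes 0.05 s, during which the arm holds its last target. There are 200 camera calls.

## Working session

There is one attempt and no reset: what is moved stays moved. The work goes in short steps, Python scripts to look and compute and a shell command to move; the robot and the scene stay as the last step left them, time stands still between calls to the robot, and variables do not carry over. Pictures are saved under pics/ and viewed, about 8 in all and at most 12, crops included, and the job is handed in when it is done.

```bash
mkdir -p pics; cat > h.py <<'E'
import numpy as np, cv2
from station import arm
from scipy.spatial.transform import Rotation as R
def cam(name):
    o=arm.get_obs(); f=arm.grab_frame(name)
    if name=="wrist":
        q=o["orientation"]; T=np.eye(4); T[:3,:3]=R.from_quat([q[1],q[2],q[3],q[0]]).as_matrix(); T[:3,3]=o["tcp_pos"]
        f["c2w"]=T@f["mount"]
    else: f["c2w"]=np.linalg.inv(f["view"])
    return f
def ray(f,uv):
    K=f["intrinsics"]; d=np.array([(uv[0]-K[0,2])/K[0,0],(uv[1]-K[1,2])/K[1,1],1.])
    return f["c2w"][:3,3], f["c2w"][:3,:3]@d
def at_z(f,uv,z):
    o,d=ray(f,uv); return o+d*(z-o[2])/d[2]
def cloud(f,mask=None):
    K=f["intrinsics"]; Z=f["depth"]; m=Z>0
    if mask is not None: m=m&mask
    v,u=np.nonzero(m); z=Z[v,u]
    P=np.c_[(u-K[0,2])/K[0,0]*z,(v-K[1,2])/K[1,1]*z,z]
    return P@f["c2w"][:3,:3].T+f["c2w"][:3,3],u,v
def proj(f,p):
    c=np.linalg.inv(f["c2w"])@np.r_[p,1]; q=f["intrinsics"]@c[:3]; return q[:2]/q[2]
def save(f,n): cv2.imwrite("pics/"+n,f["color"][:,:,::-1])
E
python3 - <<'E'
from h import *
np.set_printoptions(precision=4,suppress=True)
print(arm.hold_point_z,arm.get_obs())
ims=[]
H=dict(pump=0,dial_grip=.094,drive_mouth=.086,rotor=0,rotor_seat=.022,bowl=0,vial=0,tape=0)
for c in ("scene","side"):
    f=cam(c); ims.append(f["color"]); print(c,f["c2w"][:3,3])
    for t,z in H.items():
        r=arm.place_of(f,t)
        print(t,[(np.round(x["position"],1),round(x["conf"],2),at_z(f,x["position"],z)[:2]) for x in r[:2]])
cv2.imwrite("pics/a.png",cv2.resize(np.vstack(ims),None,fx=.625,fy=.625)[:,:,::-1])
E
```

```text
0.0187 {'clock': 0.0, 'joint_positions': array([-0.8984,  0.2558,  0.107 , -0.0005, -1.4239, -0.2846]), 'qvel': array([ 0.0005, -0.0009, -0.001 , -0.0022, -0.    ,  0.0002]), 'joint_efforts': array([ -0.0001, -38.6627,  23.7939,   5.3649,  -0.006 ,  -0.    ]), 'tcp_pos': array([ 0.2079, -0.5087,  0.2304]), 'orientation': array([-0.0002, -0.1927,  0.9813,  0.0009]), 'contact_force': array([ 0.3573, -0.3209,  0.486 ]), 'wrist_torque': array([ 0.029 , -0.034 , -0.0499]), 'width': 0.9981489940338011}
scene [ 1.1617 -0.2229  0.6118]
pump [(array([320.3, 293.9]), 0.85, array([ 0.5971, -0.0063])), (array([429.1, 216. ]), 0.23, array([0.4452, 0.331 ]))]
dial_grip [(array([273.8, 260.2]), 0.79, array([ 0.5758, -0.0873]))]
drive_mouth [(array([352.8, 257.6]), 0.76, array([0.6107, 0.0519])), (array([274.7, 258.6]), 0.64, array([ 0.563 , -0.0824]))]
rotor [(array([153.9, 280.4]), 0.95, array([ 0.4441, -0.3041]))]
rotor_seat [(array([152.5, 270.3]), 0.89, array([ 0.4389, -0.3014]))]
bowl [(array([426., 217.]), 0.57, array([0.4462, 0.3218]))]
vial [(array([202.7, 349.6]), 0.53, array([ 0.6502, -0.2408]))]
tape [(array([459.8, 280.3]), 0.89, array([0.6606, 0.2694]))]
side [0.1472 0.6398 0.5444]
pump [(array([304.8, 267.3]), 0.85, array([ 0.5842, -0.0024]))]
dial_grip [(array([338.5, 211.1]), 0.9, array([ 0.5623, -0.0836]))]
drive_mouth [(array([277. , 241.7]), 0.72, array([0.5992, 0.0628]))]
rotor []
rotor_seat [(array([435.6, 216. ]), 0.9, array([ 0.4415, -0.3054]))]
bowl [(array([303.9, 267.1]), 0.65, array([ 0.586, -0.002])), (array([254. , 425.8]), 0.64, array([0.4356, 0.3291]))]
vial [(array([342.7, 209.1]), 0.57, array([ 0.646 , -0.2487]))]
tape [(array([174.8, 334. ]), 0.76, array([0.6485, 0.2672]))]
```

View pics/a.png

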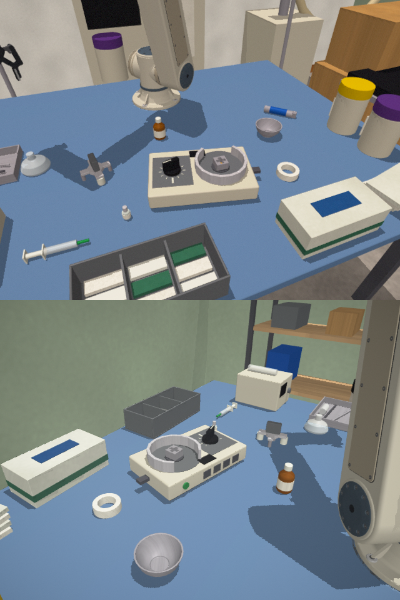

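```bash
cat >> h.py <<'E'
def goal(p,jaw=None,tip=False):
    """shift mm / turn deg for TCP at p, tool down, jaw axis (tool y) at world angle jaw deg (mod 180)"""
    o=arm.get_obs(); q=o["orientation"]; M=R.from_quat([q[1],q[2],q[3],q[0]])
    y=M.as_matrix()[:,1]; now=np.degrees(np.arctan2(y[1],y[0]))
    out=[]
    for k in (-1,0,1,2):
        if jaw is None: a=np.radians(now); 
        else: a=np.radians(now+((jaw-now+90)%180-90)+180*(k-0 if k<2 else 0))
        if jaw is None and k: continue
        Y=np.array([np.cos(a),np.sin(a),0]); Z=np.array([0,0,-1.]); G=R.from_matrix(np.c_[np.cross(Y,Z),Y,Z])
        if k in(0,): print("shift",np.round(M.inv().apply(np.array(p)-o["tcp_pos"])*1000,1),"turn",np.round((M.inv()*G).as_rotvec(degrees=True),1),"jawnow",round(now,1),"j6",np.round(np.degrees(o["joint_positions"][5]),1))
E
python3 - <<'E'
from h import *
f=cam("wrist"); print(np.round(f["mount"],3)); goal([0.57,-0.085,0.25]);goal([0.44,-.303,0.25])
E
```

```text
[[ 0.    -0.958 -0.287  0.073]
 [ 1.    -0.     0.001  0.   ]
 [-0.001 -0.287  0.958 -0.142]
 [ 0.     0.     0.     1.   ]]
shift [-495.5  255.8  -18.7] turn [-0.  0.  0.] jawnow 112.2 j6 -16.3
shift [-292.7  103.1  -18.7] turn [-0.  0.  0.] jawnow 112.2 j6 -16.3
```

```bash
python3 -m jog '[[[-293,103,-19],[0,0,0],100],[[-293,103,-19],[0,0,0],100],[[-293,103,-19],[0,0,0],100],[[-293,103,-19],[0,0,0],100],[[-293,103,-19],[0,0,0],100],[[-293,103,-19],[0,0,0],100],[[-293,103,-19],[0,0,0],100],[[-293,103,-19],[0,0,0],100],[[-293,103,-19],[0,0,0],100],[[-293,103,-19],[0,0,0],100]]'
python3 - <<'E'
from h import *
f=cam("wrist"); save(f,"rot.png")
for t,z in dict(rotor=0,rotor_seat=.022).items(): print(t,[(r["position"],r["conf"],at_z(f,r["position"],z)) for r in arm.place_of(f,t)[:1]])
m=arm.masks_of(f,"rotor")
P,u,v=cloud(f,m[0]["pixels"]); top=P[(P[:,2]>.066)&(P[:,2]<.085)]
r=cv2.minAreaRect((top[:,:2]*1000).astype(np.float32)); print(len(top),r,np.median(top,0)); print(cv2.boxPoints(r))
goal([0.57,-0.085,0.25])
E
```

```text
clock: 1.78
tcp_pos: [0.4411, -0.3021, 0.2501]
orientation: [-0.0, -0.194, 0.981, 0.0]
contact_force: [-0.2, 0.1, 0.3]
width: 0.998
rotor [([319.4, 202.3], 0.65, array([ 0.44025604, -0.30034308,  0.        ]))]
rotor_seat [([314.9, 207.6], 0.63, array([ 0.44371611, -0.30425921,  0.022     ]))]
990 ((441.5719299316406, -301.36181640625), (50.09962844848633, 17.987823486328125), 11.802413940429688) [ 0.44008362 -0.30180517  0.07336966]
[[ 415.2121  -297.68167]
 [ 418.8913  -315.2892 ]
 [ 467.93176 -305.04196]
 [ 464.25256 -287.43442]]
shift [-203.2  153.4    0.3] turn [-0. -0. -0.] jawnow 112.1 j6 -50.0
```

View pics/rot.png

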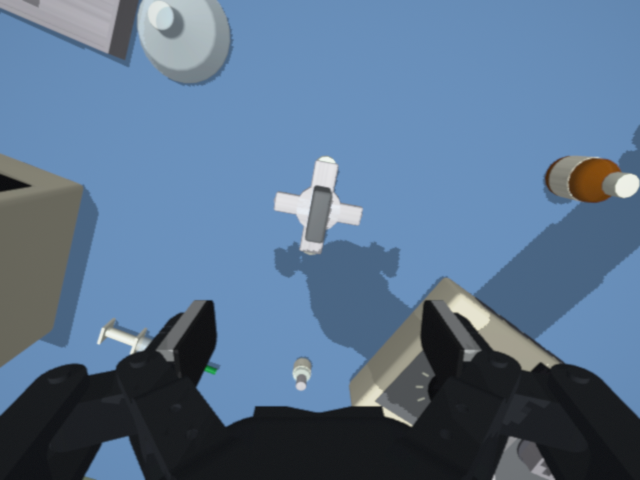

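```bash
python3 -m jog '[[[-203,153,0],[0,0,0],100],[[-203,153,0],[0,0,0],100],[[-203,153,0],[0,0,0],100],[[-203,153,0],[0,0,0],100],[[-203,153,0],[0,0,0],100],[[-203,153,0],[0,0,0],100],[[-203,153,0],[0,0,0],100],[[-203,153,0],[0,0,0],100],[[-203,153,0],[0,0,0],60]]'
cat > dial.py <<'E'
from h import *
import sys
f=cam("wrist"); save(f,sys.argv[1])
for t,z in dict(dial_grip=.094,drive_mouth=.086,pump=0).items(): print(t,[(np.round(r["position"]),round(r["conf"],2),at_z(f,r["position"],z)) for r in arm.place_of(f,t)[:2]])
P,u,v=cloud(f)
g=arm.place_of(f,"dial_grip"); c=at_z(f,g[0]["position"],.094)[:2] if g else np.array([.57,-.085])
s=(np.hypot(*(P[:,:2]-c).T)<.045)&(P[:,2]>.090)&(P[:,2]<.112)
top=P[s]; r=cv2.minAreaRect((top[:,:2]*1000).astype(np.float32)); print("bar",s.sum(),r,np.median(top[:,2]))
w=f["color"][v[s],u[s]].astype(int); b=w.min(1)>150; print("white",b.sum(),top[b].mean(0) if b.any() else "", "all",top.mean(0))
# deck edges
d=P[(P[:,2]>.054)&(P[:,2]<.066)&(np.abs(P[:,0]-.59)<.25)&(np.abs(P[:,1])<.25)]
print("deck",cv2.minAreaRect((d[:,:2]*1000).astype(np.float32)))
E
python3 dial.py dial1.png
```

```text
clock: 2.73
tcp_pos: [0.5701, -0.0854, 0.2502]
orientation: [-0.0, -0.192, 0.981, -0.0]
contact_force: [0.0, -0.6, -0.3]
width: 0.876
dial_grip [(array([312., 221.]), 0.7, array([ 0.57073435, -0.09026936,  0.094     ]))]
drive_mouth [(array([438., 308.]), 0.57, array([0.60764281, 0.055847  , 0.086     ]))]
pump [(array([376., 244.]), 0.97, array([ 0.59013137, -0.00362828,  0.        ]))]
bar 959 ((570.6055297851562, -88.75870513916016), (14.346670150756836, 49.86263656616211), 10.188711166381836) 0.10134176092929553
white 114 [ 0.57285767 -0.09992603  0.1022412 ] all [ 0.56929871 -0.08771376  0.10061627]
deck ((679.961181640625, 28.026214599609375), (488.2133483886719, 348.34033203125), 76.32291412353516)
```

View pics/dial1.png

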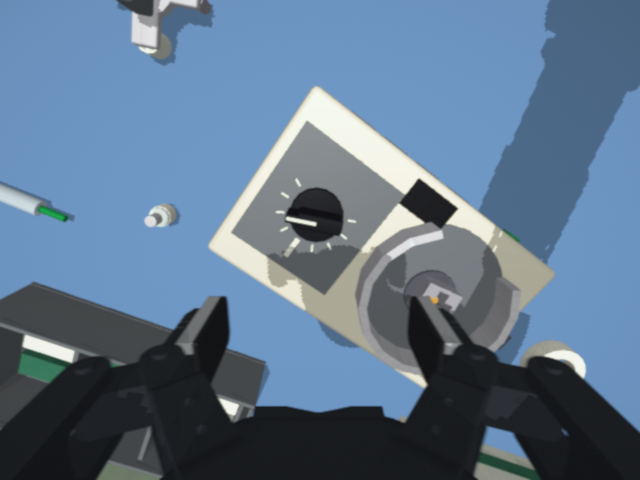

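```bash
python3 - <<'E'
from h import *
f=cam("wrist"); 
P,u,v=cloud(f); C=np.array([.5703,-.0868])
# white mark points on deck around dial
s=(P[:,2]>.055)&(P[:,2]<.066); d=P[s]; rel=d[:,:2]-C; r=np.hypot(*rel.T); a=np.degrees(np.arctan2(rel[:,1],rel[:,0]))
br=f["color"][v[s],u[s]].min(1)
w=(r>.028)&(r<.05)&(br>150)&(a<60)&(a>-60)
h=np.histogram(a[w],bins=np.arange(-60,61,4)); print(list(zip(h[1][:-1].astype(int),h[0])))
k=w&(abs(a+14)<12); print("mark angle",a[k].mean(),k.sum(),r[k].min(),r[k].max())
m=arm.masks_of(f,"pump")[0]["pixels"]; P,u,v=cloud(f,m); d=P[(P[:,2]>.055)&(P[:,2]<.064)]
print("deck",cv2.minAreaRect((d[:,:2]*1000).astype(np.float32)))
goal([.5703,-.0868,.13],10.2)
E
```

```text
[(np.int64(-60), np.int64(0)), (np.int64(-56), np.int64(0)), (np.int64(-52), np.int64(0)), (np.int64(-48), np.int64(4)), (np.int64(-44), np.int64(24)), (np.int64(-40), np.int64(5)), (np.int64(-36), np.int64(0)), (np.int64(-32), np.int64(0)), (np.int64(-28), np.int64(0)), (np.int64(-24), np.int64(0)), (np.int64(-20), np.int64(36)), (np.int64(-16), np.int64(50)), (np.int64(-12), np.int64(34)), (np.int64(-8), np.int64(1)), (np.int64(-4), np.int64(0)), (np.int64(0), np.int64(0)), (np.int64(4), np.int64(0)), (np.int64(8), np.int64(1)), (np.int64(12), np.int64(19)), (np.int64(16), np.int64(7)), (np.int64(20), np.int64(0)), (np.int64(24), np.int64(0)), (np.int64(28), np.int64(0)), (np.int64(32), np.int64(0)), (np.int64(36), np.int64(1)), (np.int64(40), np.int64(14)), (np.int64(44), np.int64(6)), (np.int64(48), np.int64(0)), (np.int64(52), np.int64(0)), (np.int64(56), np.int64(0))]
mark angle -13.97372992411647 121 0.030795291123301732 0.04983950272788602
deck ((589.9849243164062, -4.304443359375), (308.7665100097656, 188.38365173339844), 76.26473999023438)
shift [  0.3  -1.3 120.5] turn [ -0.    0.  -78.1] jawnow 112.1 j6 -74.9
```

```bash
python3 -m jog '[[[0,-1,100],[0,0,-78],50],[[0,-1,100],[0,0,-78],50],[[0,-1,100],[0,0,-78],50],[[0,-1,100],[0,0,-78],50],[[0,-1,100],[0,0,-78],50],[[0,-1,100],[0,0,-78],50],[[0,-1,100],[0,0,-78],50],[[0,-1,100],[0,0,-78],50],[[0,-1,100],[0,0,-78],50],[[0,-1,100],[0,0,-78],50],[[0,-1,100],[0,0,-78],50],[[0,-1,140],[0,0,-78],50],[[0,-1,173],[0,0,-78],50],[[0,-1,173],[0,0,-78],50],[[0,-1,173],[0,0,-78],50]]' && python3 -c "
from h import *
o=arm.get_obs();print(o['joint_positions'],o['wrist_torque']);goal([.5700,-.0868,.077],10.2)"
```

```text
clock: 4.33
tcp_pos: [0.57, -0.0861, 0.077]
orientation: [0.001, 0.767, -0.641, -0.001]
contact_force: [-0.5, 0.5, 1.5]
width: 0.501
[ 1.21645084e-01  3.99986476e-01 -9.03871982e-02  6.36647001e-04
 -1.08325708e+00  5.62507157e-02] [-0.02341559  0.01128304 -0.03150014]
shift [0.7 0.1 0. ] turn [ 0.2 -0.   0. ] jawnow -169.8 j6 3.2
```

```bash
python3 -m jog '[[[0,0,0],[0,0,0],0],[[0,0,0],[0,0,0],0],[[0,0,0],[0,0,0],0],[[0,0,0],[0,0,0],0],[[0,0,0],[0,0,0],0],[[0,0,0],[0,0,0],0],[[0,0,0],[0,0,-66],0],[[0,0,0],[0,0,-66],0],[[0,0,0],[0,0,-66],0],[[0,0,0],[0,0,-66],0],[[0,0,0],[0,0,-66],0],[[0,0,0],[0,0,-66],0],[[0,0,0],[0,0,-66],0],[[0,0,0],[0,0,-66],0],[[0,0,0],[0,0,-66],0],[[0,0,0],[0,0,-66],0],[[0,0,0],[0,0,-66],0],[[0,0,0],[0,0,-66],0]]' 40 && python3 -c "
from h import *
o=arm.get_obs();print(o['joint_positions'],o['wrist_torque']);goal([.5700,-.0868,.077],76.2)"
```

```text
clock: 5.83
tcp_pos: [0.5686, -0.0872, 0.0794]
orientation: [0.001, 0.993, -0.12, -0.001]
contact_force: [-7.9, -3.1, 8.7]
width: 0.158
[ 0.12087461  0.39577878 -0.09078848  0.00226375 -1.08767459  1.20839029] [-1.24330178  3.13745498  0.07419943]
shift [ 1.3 -0.7  2.4] turn [0.2 0.1 0. ] jawnow -103.8 j6 69.2
```

```bash
python3 -m jog '[[[0,0,-2],[0,0,0],50],[[0,0,-2],[0,0,0],50],[[0,0,-2],[0,0,0],50],[[0,0,-2],[0,0,0],50],[[0,0,-40],[0,0,0],50],[[0,0,-80],[0,0,0],60],[[0,0,-120],[0,0,0],100],[[0,0,-160],[0,0,0],100],[[0,0,-173],[0,0,0],100],[[0,0,-173],[0,0,0],100]]'; python3 dial.py dial2.png
```

```text
clock: 6.67
tcp_pos: [0.573, -0.0857, 0.2559]
orientation: [-0.0, 0.993, -0.12, 0.005]
contact_force: [-0.0, 0.7, -0.1]
width: 1.002
dial_grip [(array([317., 224.]), 0.62, array([ 0.57249956, -0.08315998,  0.094     ]))]
drive_mouth [(array([164., 226.]), 0.66, array([0.6021893 , 0.05509259, 0.086     ]))]
pump [(array([249., 205.]), 0.87, array([ 0.59158236, -0.00673609,  0.        ]))]
bar 799 ((572.96533203125, -87.83158874511719), (13.946075439453125, 49.24617004394531), 75.93038177490234) 0.10137736079728504
white 100 [ 0.58193915 -0.08969068  0.10206961] all [ 0.57248622 -0.08765351  0.10119943]
deck ((641.7529296875, 4.7950439453125), (352.689208984375, 282.9964294433594), 76.12158203125)
```

View pics/dial2.png

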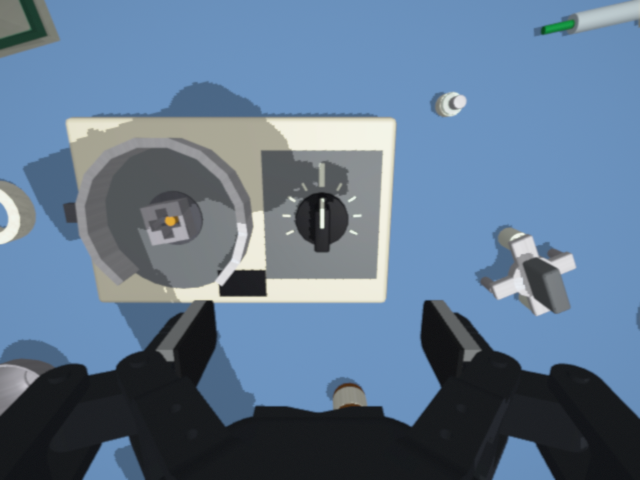

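```bash
cat > sock.py <<'E'
from h import *
f=cam("wrist"); P,u,v=cloud(f); c=np.array([.6043,.0540])
s=(np.abs(P[:,2]-.086)<.005)&(np.hypot(*(P[:,:2]-c).T)<.034)
r=cv2.minAreaRect((P[s][:,:2]*1000).astype(np.float32)); print("socket",s.sum(),r,np.median(P[s][:,2]))
E
python3 sock.py; python3 -c "
from h import *
goal([.6043,.054,.25]); goal([.4416,-.3014,.25],101.8)"
```

```text
socket 1202 ((604.8699340820312, 53.25288772583008), (37.45854187011719, 36.67337417602539), 87.23180389404297) 0.0855806354042209
shift [-1.000e-01 -1.435e+02 -1.200e+00] turn [ 0.   0.1 -0. ] jawnow -103.8 j6 69.2
shift [-73.5 240.4  -0.8] turn [  0.    0.2 -25.6] jawnow -103.8 j6 69.2
```

```bash
python3 -m jog '[[[0,-143,40],[0,0,0],100],[[0,-143,40],[0,0,0],100],[[0,-143,40],[0,0,0],100],[[0,-143,40],[0,0,0],100],[[0,-143,40],[0,0,0],100],[[0,-143,40],[0,0,0],100]]'; cat >> sock.py <<'E'
g=f["color"].copy(); K=proj(f,[.6049,.0533,.086]).astype(int); print(K)
x0,y0=K-60; cv2.imwrite("pics/sock.png",cv2.resize(g[y0:y0+120,x0:x0+120],None,fx=4,fy=4,interpolation=cv2.INTER_CUBIC)[:,:,::-1])
n=s&(f["color"][v,u].astype(int).sum(1)>0)
# plunger: brass colour
q=f["color"].astype(int)[v,u]; b=(q[:,0]-q[:,2]>60)&(np.hypot(*(P[:,:2]-c).T)<.03); print("plunger",b.sum(),P[b].mean(0), [at_z(f,(u[b].mean(),v[b].mean()),.074)])
for t in ("drive_mouth",): print([(r["position"],r["conf"],at_z(f,r["position"],.086)) for r in arm.place_of(f,t)[:1]])
# image-based square edge: warp to top plane 0.2mm/px
cx,cy=.6049,.0533; L=.03; src=[];
pts=[(cx-L,cy-L),(cx+L,cy-L),(cx+L,cy+L),(cx-L,cy+L)]
H=cv2.getPerspectiveTransform(np.float32([proj(f,[x,y,.086]) for x,y in pts]),np.float32([[0,480],[480,480],[480,0],[0,0]]))
W=cv2.warpPerspective(g,H,(480,480)); cv2.imwrite("pics/sockw.png",W[:,:,::-1])
E
python3 sock.py
```

```text
clock: 7.47
tcp_pos: [0.6043, 0.0545, 0.2085]
orientation: [0.001, 0.993, -0.119, -0.002]
contact_force: [0.2, -0.7, 0.1]
width: 1.0
socket 1397 ((604.9243774414062, 53.63502883911133), (36.50748062133789, 36.95105743408203), 87.48267364501953) 0.08545078910678122
[320 231]
plunger 136 [0.60530926 0.05354694 0.07223792] [array([0.60575991, 0.05344511, 0.074     ])]
[([319.0, 235.5], 0.81, array([0.60218476, 0.05491221, 0.086     ]))]
```

View pics/sockw.png

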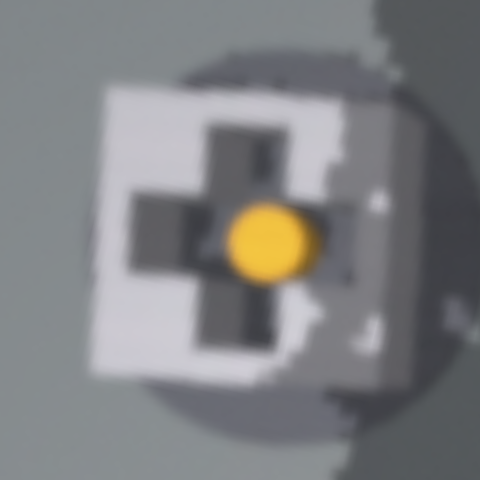

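```bash
python3 -c "
from h import *
goal([.4416,-.3014,.2],101.8)"
```

```text
shift [-74.  382.9  10.4] turn [  0.    0.  -25.6] jawnow -103.8 j6 56.5
```

```bash
python3 -m jog '[[[-74,383,0],[0,0,-25.6],100],[[-74,383,0],[0,0,-25.6],100],[[-74,383,0],[0,0,-25.6],100],[[-74,383,0],[0,0,-25.6],100],[[-74,383,0],[0,0,-25.6],100],[[-74,383,0],[0,0,-25.6],100],[[-74,383,0],[0,0,-25.6],100],[[-74,383,0],[0,0,-25.6],100],[[-74,383,0],[0,0,-25.6],100],[[-74,383,0],[0,0,-25.6],100],[[-74,383,0],[0,0,-25.6],100]]'
python3 - <<'E'
from h import *
f=cam("wrist"); m=arm.masks_of(f,"rotor"); P,u,v=cloud(f,m[0]["pixels"]); top=P[(P[:,2]>.066)&(P[:,2]<.085)]
r=cv2.minAreaRect((top[:,:2]*1000).astype(np.float32)); print(len(top),r,np.median(top,0))
goal([.4416,-.3014,.046],101.8)
E
```

```text
clock: 8.48
tcp_pos: [0.439, -0.305, 0.2109]
orientation: [0.001, 0.995, 0.1, 0.0]
contact_force: [-0.8, 0.5, -0.0]
width: 0.995
1258 ((442.3435974121094, -301.5194091796875), (49.47367477416992, 17.598674774169922), 11.767313003540039) [ 0.4438005  -0.30154112  0.07327749]
shift [  0.9  -0.7 164.7] turn [ 0.  -0.  -0.2] jawnow -78.4 j6 119.3
```

```bash
python3 -m jog '[[[1,-1,41],[0,0,0],70],[[1,-1,82],[0,0,0],70],[[1,-1,123],[0,0,0],70],[[1,-1,150],[0,0,0],70],[[1,-1,164],[0,0,0],70],[[1,-1,164],[0,0,0],70],[[1,-1,164],[0,0,0],70],[[1,-1,164],[0,0,0],0],[[1,-1,164],[0,0,0],0],[[1,-1,164],[0,0,0],0],[[1,-1,164],[0,0,0],0],[[1,-1,164],[0,0,0],0],[[1,-1,164],[0,0,0],0],[[1,-1,164],[0,0,0],0],[[1,-1,164],[0,0,0],0]]' 100; python3 -c "
from h import *
print(arm.get_obs()['contact_force']); goal([.4416,-.3014,.046],101.8)"
```

```text
clock: 9.83
tcp_pos: [0.4436, -0.3003, 0.0481]
orientation: [0.001, 0.995, 0.103, 0.001]
contact_force: [0.3, 0.8, 6.2]
width: 0.193
[0.33439391 0.75163118 6.20800988]
shift [-2.2  0.6  2. ] turn [ 0.1 -0.1  0. ] jawnow -78.2 j6 119.1
```

```bash
python3 -m jog '[[[0,0,-10],[0,0,0],0],[[0,0,-20],[0,0,0],0],[[0,0,-50],[0,0,0],0],[[0,0,-90],[0,0,0],0],[[0,0,-130],[0,0,0],0],[[0,0,-155],[0,0,0],0],[[0,0,-155],[0,0,0],0],[[0,0,-155],[0,0,0],0]]'; cat > hand.py <<'E'
from h import *
import sys
o=arm.get_obs(); f=cam("wrist"); save(f,sys.argv[1])
m=arm.masks_of(f,"rotor"); print([x["conf"] for x in m])
P,u,v=cloud(f,m[0]["pixels"]); q=o["orientation"]; M=R.from_quat([q[1],q[2],q[3],q[0]])
T=M.inv().apply(P-o["tcp_pos"])*1000; 
for a,b in ((-30,-24),(-24,-20),(6,20)): 
    t=T[(T[:,2]>a)&(T[:,2]<b)]; print(a,b,len(t), t.min(0) if len(t) else "", t.max(0) if len(t) else "")
print("force",o["contact_force"],o["width"])
for t in("rotor","rotor_seat"):
    r=arm.place_of(f,t); print(t,[(x["position"],x["conf"]) for x in r[:1]])
goal([.605,.0536,.2],87.2)
E
python3 hand.py hand1.png
```

```text
clock: 10.5
tcp_pos: [0.4431, -0.2999, 0.2034]
orientation: [0.001, 0.995, 0.103, 0.002]
contact_force: [0.1, 0.3, -3.8]
width: 0.189
[0.64, 0.2]
-30 -24 4575 [-26.52994641  -8.84639827 -29.44907717] [ 23.23988302   8.35499192 -24.00123377]
-24 -20 468 [-27.00824273  -9.12134175 -23.99948225] [ 23.57029998   8.63772226 -20.02998325]
6 20 7723 [-11.62781684 -46.40662965   6.0377072 ] [47.08948363 45.78872435 19.9972082 ]
force [ 0.1417499   0.26285753 -3.78005408] 0.18904199808397174
rotor [([315.9, 270.9], 0.66)]
rotor_seat []
shift [ 2.322e+02 -3.120e+02 -2.000e-01] turn [-0.1  0.2 14.6] jawnow -78.2 j6 119.1
```

View pics/hand1.png

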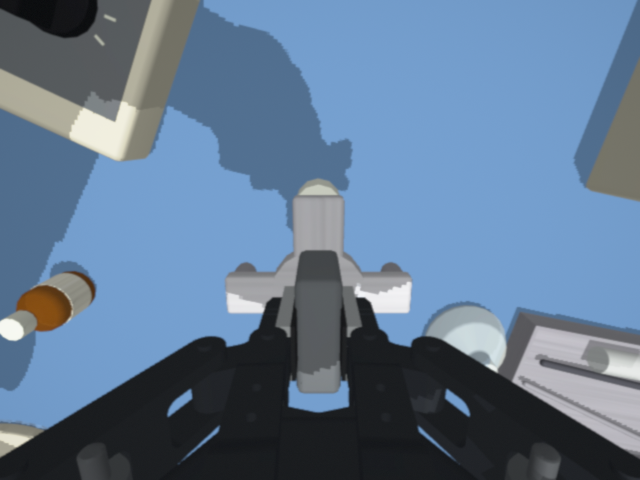

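```bash
python3 -m jog '[[[24,-31,0],[0,0,1.5],0],[[48,-62,0],[0,0,3],0],[[72,-94,0],[0,0,4.5],0],[[96,-125,0],[0,0,6],0],[[120,-156,0],[0,0,7.5],0],[[144,-187,0],[0,0,9],0],[[168,-218,0],[0,0,10.5],0],[[192,-249,0],[0,0,12],0],[[216,-280,0],[0,0,13.5],0],[[233.8,-311.4,0],[0,0,14.6],0],[[233.8,-311.4,0],[0,0,14.6],0],[[233.8,-311.4,0],[0,0,14.6],0]]'; cat >> hand.py <<'E'
t=T[(T[:,2]>-33)&(T[:,2]<-24)]; A=np.c_[t[:,:2],np.ones(len(t))]; k=np.linalg.lstsq(A,t[:,2],rcond=None)[0]; print("top plane slope deg",np.degrees(np.arctan(k[:2])),k[2])
tt=T[(T[:,2]>-33)&(T[:,2]<-20)]; print(cv2.minAreaRect(tt[:,:2].astype(np.float32)))
goal([.6067,.0533,.13],87.2)
E
python3 hand.py hand2.png
```

```text
clock: 11.7
tcp_pos: [0.6072, 0.0548, 0.199]
orientation: [0.001, 1.0, -0.023, -0.002]
contact_force: [-0.5, -0.9, -3.3]
width: 0.189
[0.91]
-30 -24 4553 [-26.52586043  -8.80533208 -27.1941632 ] [ 23.00590007   7.99602125 -24.0039739 ]
-24 -20 491 [-27.39790491  -9.3019463  -23.99832983] [ 23.48041931   8.40692762 -20.04767693]
6 20 7710 [-11.77151531 -46.43356797   6.06409432] [47.00933874 45.60302404 19.99301265]
force [-0.48556688 -0.92861215 -3.25091994] 0.18924566838797194
rotor [([317.9, 272.2], 0.64)]
rotor_seat [([318.8, 271.0], 0.6)]
shift [-2.2 -1.6  1. ] turn [ 0.  0. -0.] jawnow -92.8 j6 67.6
top plane slope deg [0.13651589 0.15155909] -25.232802894011048
((-1.9519710540771484, -0.4889249801635742), (50.8885383605957, 17.692232131958008), 0.12675753235816956)
shift [-0.5 -1.5 71. ] turn [ 0.  0. -0.] jawnow -92.8 j6 67.6
```

```bash
python3 -m jog '[[[-0.5,-1.5,30],[0,0,0],0],[[-0.5,-1.5,50],[0,0,0],0],[[-0.5,-1.5,62],[0,0,0],0],[[-0.5,-1.5,62],[0,0,0],0],[[-0.5,-1.5,62],[0,0,0],0],[[-0.5,-1.5,62],[0,0,0],0]]'; python3 -c "
from h import *
print(arm.get_obs()['contact_force']); goal([.6067,.0533,.112],87.2)
o=cam('side'); K=proj(o,[.605,.0536,.086]).astype(int); x,y=K-75
o2=cam('scene'); K2=proj(o2,[.605,.0536,.086]).astype(int); a,b=K2-75
cv2.imwrite('pics/ins.png',np.hstack([cv2.resize(i,None,fx=2.6,fy=2.6,interpolation=cv2.INTER_CUBIC) for i in (o['color'][y:y+150,x:x+150],o2['color'][b:b+150,a:a+150])])[:,:,::-1])"
```

```text
clock: 12.4
tcp_pos: [0.6079, 0.0538, 0.1408]
orientation: [-0.0, 1.0, -0.025, 0.001]
contact_force: [1.0, -0.5, -2.2]
width: 0.193
[ 1.01944232 -0.50948731 -2.19229303]
shift [-1.2  0.6 28.8] turn [-0.  -0.1 -0. ] jawnow -92.8 j6 67.4
```

View pics/ins.png

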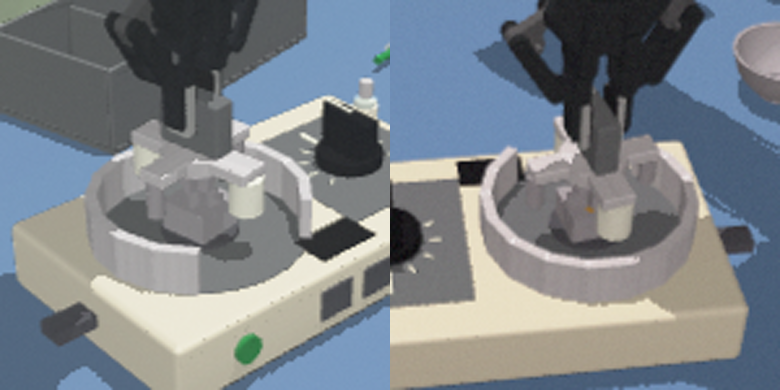

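```bash
python3 -m jog '[[[-0.7,0.3,3],[0,0,0],0],[[-0.7,0.3,6],[0,0,0],0],[[-0.7,0.3,9],[0,0,0],0],[[-0.7,0.3,11],[0,0,0],0],[[-0.7,0.3,13],[0,0,0],0],[[-0.7,0.3,14],[0,0,0],0],[[-0.7,0.3,14],[0,0,0],0]]'; python3 -c "
from h import *
print(arm.get_obs()['contact_force'],arm.get_obs()['wrist_torque']); goal([.6067,.0533,.112],87.2)"
```

```text
clock: 13.08
tcp_pos: [0.6062, 0.0541, 0.1249]
orientation: [0.0, 1.0, -0.024, -0.0]
contact_force: [-0.6, 1.3, -2.8]
width: 0.187
[-0.58608185  1.31312443 -2.76136609] [0.03284365 0.00336625 0.13719963]
shift [ 0.5  0.8 12.9] turn [0. 0. 0.] jawnow -92.8 j6 67.4
```

```bash
python3 -m jog '[[[0.2,0.2,2],[0,0,0],0],[[0.2,0.2,4],[0,0,0],0],[[0.2,0.2,6],[0,0,0],0],[[0.2,0.2,8],[0,0,0],0],[[0.2,0.2,10],[0,0,0],0],[[0.2,0.2,10],[0,0,0],0]]'; python3 -c "
from h import *
print(arm.get_obs()['contact_force'],arm.get_obs()['wrist_torque']); goal([.6067,.0533,.112],87.2)"
```

```text
clock: 13.58
tcp_pos: [0.6069, 0.0539, 0.1161]
orientation: [0.0, 1.0, -0.024, 0.001]
contact_force: [-3.4, 0.7, 5.3]
width: 0.192
[-3.36203579  0.72392487  5.27026731] [ 0.19210152  1.06350141 -0.16408168]
shift [-0.1  0.6  4.1] turn [-0.  -0.1  0. ] jawnow -92.8 j6 67.5
```

```bash
python3 -m jog '[[[-0.5,0.2,1.5],[0,0,0],0],[[-0.5,0.2,3],[0,0,0],0],[[-0.5,0.2,4],[0,0,0],0],[[-0.5,0.2,5],[0,0,0],0],[[-0.5,0.2,5],[0,0,0],0],[[-0.5,0.2,5],[0,0,0],0]]'; python3 -c "
from h import *
print(arm.get_obs()['contact_force'],arm.get_obs()['wrist_torque']); goal([.6067,.0533,.112],87.2)"
```

```text
clock: 14.08
tcp_pos: [0.6069, 0.0539, 0.1123]
orientation: [-0.0, 1.0, -0.024, 0.001]
contact_force: [-3.2, 1.4, 9.1]
width: 0.187
[-3.20074327  1.42945985  9.12705591] [0.42530662 1.50705112 0.1357052 ]
shift [-0.1  0.6  0.3] turn [-0.  -0.2  0.1] jawnow -92.7 j6 67.5
```

```bash
python3 -m jog '[[[-0.3,0.2,1],[0,0,0],0],[[-0.3,0.2,2],[0,0,0],0],[[-0.3,0.2,3],[0,0,0],0],[[-0.3,0.2,3],[0,0,0],0],[[-0.3,0.2,3],[0,0,0],0],[[-0.3,0.2,3],[0,0,0],0]]'; python3 -c "
from h import *
print(arm.get_obs()['contact_force'],arm.get_obs()['wrist_torque']); goal([.6067,.0533,.112],87.2)"
```

```text
clock: 14.58
tcp_pos: [0.6076, 0.0537, 0.112]
orientation: [-0.0, 1.0, -0.024, 0.003]
contact_force: [-6.3, 1.9, 19.7]
width: 0.19
[-6.27701504  1.85170328 19.669526  ] [ 0.6175116   2.65306325 -0.08063709]
shift [-0.8  0.4  0. ] turn [-0.  -0.4  0.1] jawnow -92.7 j6 67.5
```

```bash
python3 -m jog '[[[-0.8,0.2,0.5],[0,0,0],0],[[-1.5,0.2,1],[0,0,0],0],[[-1.5,0.2,1],[0,0,0],0],[[-1.5,0.2,1],[0,0,0],0]]'; python3 hand.py hand3.png; python3 - <<'E'
from h import *
for n in ("wrist",):
    f=cam(n); m=arm.masks_of(f,"rotor")[0]["pixels"]; P,u,v=cloud(f,m); t=P[(P[:,2]>.12)&(P[:,2]<.15)]
    print("bar top z",np.percentile(t[:,2],[20,50,80,95])); a=P[(P[:,2]>.09)&(P[:,2]<.106)]; print("arm top z (98 expected)",np.median(a[:,2]))
    g=f["color"]
fs=[cam("side"),cam("scene")]; out=[]
for f in fs:
    x,y=proj(f,[.59,.0,.086]).astype(int)-90; out.append(cv2.resize(f["color"][y:y+180,x:x+180],(400,400),interpolation=cv2.INTER_CUBIC))
    b=P=None; P,u,v=cloud(f); c=np.array([.57,-.0869]); s=(np.hypot(*(P[:,:2]-c).T)<.032)&(P[:,2]>.096)&(P[:,2]<.108)
    if s.sum()>10: print("dial",s.sum(),cv2.minAreaRect((P[s][:,:2]*1000).astype(np.float32)))
cv2.imwrite("pics/fin.png",np.hstack(out)[:,:,::-1])
E
```

```text
clock: 14.92
tcp_pos: [0.6074, 0.0537, 0.112]
orientation: [-0.0, 1.0, -0.023, 0.005]
contact_force: [-4.3, 1.4, 21.3]
width: 0.191
[0.94]
-30 -24 4661 [-26.53118265  -8.97645987 -29.7490625 ] [ 22.98301395   8.1750312  -24.0000787 ]
-24 -20 474 [-26.72393064  -9.30517594 -23.99799742] [ 23.47219615   8.54086069 -20.01058763]
6 20 7771 [-12.23025511 -46.43713682   6.00979348] [46.82347406 45.78561897 19.99934386]
force [-4.25674587  1.40746433 21.33277349] 0.19114246330575485
rotor [([318.5, 271.7], 0.58)]
rotor_seat []
shift [ -1.5   0.1 -88. ] turn [-0.  -0.6  0.1] jawnow -92.7 j6 67.4
top plane slope deg [0.4319364  0.01138514] -25.33771268392473
((-1.6413383483886719, -0.46631813049316406), (50.18381881713867, 17.836685180664062), 0.319693386554718)
shift [ -0.5   0.4 -18. ] turn [-0.  -0.6  0.1] jawnow -92.7 j6 67.4Traceback (most recent call last):
  File "<stdin>", line 3, in <module>
IndexError: list index out of range
```

```bash
python3 - <<'E'
from h import *
out=[]
for n in ("side","scene"):
    f=cam(n); x,y=proj(f,[.59,.0,.086]).astype(int)-90; out.append(cv2.resize(f["color"][y:y+180,x:x+180],(400,400),interpolation=cv2.INTER_CUBIC))
    P,u,v=cloud(f); c=np.array([.57,-.0869]); s=(np.hypot(*(P[:,:2]-c).T)<.032)&(P[:,2]>.097)&(P[:,2]<.108)
    if s.sum()>10: print(n,"dial",s.sum(),cv2.minAreaRect((P[s][:,:2]*1000).astype(np.float32)))
    c=np.array([.605,.0536]); d=P[:,:2]-c; s=(np.hypot(*d.T)<.047)&(np.hypot(*d.T)>.03)&(P[:,2]>.085)&(P[:,2]<.11); print(n,"arm tops",np.percentile(P[s][:,2],[50,75,90]))
    for t in ("bowl","vial","tape"): print(t,[at_z(f,r["position"],0)[:2] for r in arm.place_of(f,t)[:1]])
cv2.imwrite("pics/fin.png",np.hstack(out)[:,:,::-1]); print(arm.get_obs()["contact_force"],arm.get_obs()["tcp_pos"])
E
```

```text
side dial 112 ((571.7352294921875, -87.62100219726562), (17.61623191833496, 49.74045944213867), 74.8526840209961)
side arm tops [0.09627576 0.09725736 0.09792906]
bowl [array([0.43118321, 0.32225171])]
vial [array([ 0.64182405, -0.24262749])]
tape [array([0.64793644, 0.26730723])]
scene dial 134 ((572.975341796875, -86.40325164794922), (13.870797157287598, 51.80862045288086), 76.50335693359375)
scene arm tops [0.0955188  0.09636531 0.09694835]
bowl [array([0.43567625, 0.32457934])]
vial [array([ 0.65034655, -0.24401076])]
tape [array([0.65641185, 0.26918733])]
[-4.17570998  2.08930151 21.29050309] [0.60739146 0.0537122  0.11198792]
```

View pics/fin.png

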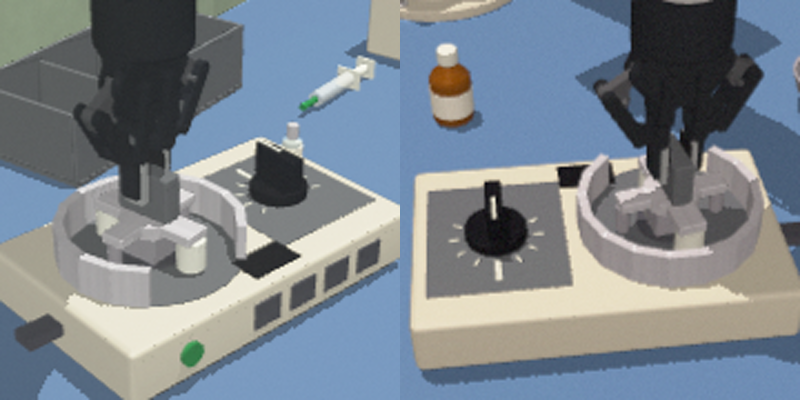

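```bash
python3 -c "
from station import arm
print(arm.job_done())"
```

```text
the job is handed in; nothing more can be done
None
```

The dial is at zero and the rotor is pressed fully home. I handed the job in at about 15 s of robot time, with the arm still gripping the rotor and pushing down.

- **Dial:** I turned it 66° counter-clockwise to the long mark. The wrist camera then put the pointer at −14.1° against −13.7° to −14.0° for the pump and mark. The final side and scene views agree to within about 1.5°.
- **Rotor:** I gripped it by the bar, turned it to match the socket (about −2.8°) and slid it in. The upward force built up roughly as the spring should, then hit a hard stop.
    - **Press:** The last force reading was 21 N upward. Allowing for the rotor's weight, that is more than the spring's 13 N.
    - **Height:** The bar top reads about 137 mm against 138 mm expected when home. The arm tops read 96 to 98 mm against 98 mm, and the rotor sits level.
- **Bystanders:** The bowl, vial and tape read within about 1 cm of their first positions. That is inside the detector's scatter, and the arm never went down near them.

- **Small disagreements:** About 4 N of sideways force and 0.6° of tool tilt remained while pressing. One check script failed because the rotor was not detected in a picture; I made the height check from the other cameras instead.

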